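# Slide the drip board out to its line and hold it

## Robot

A 6-joint arm with a two-finger parallel gripper is mounted at the origin on a cart in front of the work surface, level with it; the furniture and walls round the work are solid. World frame = base frame: x ahead of the robot, y to its left, z up, the work surface at z = 0. Lengths are in mm, angles in rad, forces in N, time in s.
With the tool pointing down it reaches from about 300 to 775 mm from the base axis. Payload 14.6 kg.
Tool frame: the origin (TCP) lies on the centre line of the jaws, within the pads' length; the fingertips stand 19 mm ahead of it and the grasp point (between the pads) is the TCP (bot.tip_reach is the distance from the TCP to the fingertips, in mm); y points along the fingers, x is the direction in which the jaws open and shut, and the axes are right-handed (so a half turn about y gives the same grasp; the last joint's range is limited). The gripper opens to 85 mm and grips with 20 to 120 N. Pads are 22 mm wide; open, the fingers measure 114 mm over their backs; the gripper's body (76 mm by 85 mm) begins 54 mm behind the grasp point. The pads swing forward as they close: fully open they stand 13 mm farther back than shut.
Start: joints at [-1.277, 0.3, 1.521, -0, 1.321, -0.067], TCP at [194.155, -514.581, 250.281] pointing down, gripper open.
Joint ranges: [-3.03, 3.03], [-0.79, 2.21], [0.23, 2.52], [-1.04, 4.18], [0, 3.07], [-2.55, 2.55]. Speed limits (rad/s): [2.22, 2.22, 2.57, 3.14, 3.14, 3.14].

## Interface

Orientations are given as a unit quaternion [w, x, y, z].
In Python, from rig import bot gives the robot as it stands. Calls block until the motion is done:
- bot.move_to(position, orientation): joint-space move of the TCP to a pose.
- bot.servo_line(position, attitude=None, speed=150, until_force=None): straight line of the TCP; attitude=None keeps the orientation; speed is the mean speed in mm/s. With until_force (N) it stops when the force on the tool has changed by that much, and returns True; else False.
- bot.move_joints(angles): joint-space move.
- bot.move_gripper(opening, grip_force=None): finger opening in mm; grip_force is the grip in N (None keeps the last); returns when the fingers have stopped.
- bot.dwell(seconds).
- bot.ik(position, orientation): joint angles nearest the present ones, or None.
- bot.read_state(): the state.
- bot.read_camera(name): name is "side" or "top" or "wrist"; returns a dict with "image" (400x640x3 uint8, blue, green, red), "depth" (400x640 float32, mm along the optical axis (not along the pixel's ray), 0 where there is no reading), "fovy" (degrees; the focal length in pixels is half the picture's height over the tangent of half this angle, whatever the lens; pixels are square), "cx", "cy" (the principal point, pixels), "eye" and "attitude" of the camera in the world; the wrist camera has in their place "mount" (4x4, takes a point from camera to tool coordinates, whose origin is the TCP and whose axes are the tool frame's). Camera axes: x right, y down, z forward; pixel columns grow to the right and rows downward; lengths in mm; the calibration is good to about 2 mm. The wrist camera is an equidistant fisheye: a pixel r from the principal point sees the ray r / f radians off the axis. A picture is of the moment at which its call begins: read the wrist's pose just before it.
A pose or a line that the arm cannot do raises bot.MotionError and nothing moves.
- bot.finish_job(): hands the job in, once; it reports no verdict.
The state is a dict: "clock": time; "joint_positions": joint angles; "qvel": joint speeds; "effort": joint torques, N m; "ee_pos": TCP position; "tool_rot": TCP orientation; "ft_force": force on the tool from outside, world axes, zero at the start; "moment": the same for the moment, N m; "grip_width": finger opening in mm.
Only numpy, scipy, OpenCV 4.12 (cv2) and the standard library are available. Lean on these libraries where they do the work, as an engineer would, in place of code of your own. Each camera call takes 0.05 s, during which the arm holds its last target.

## Task

By the cleat at its tail, slide the wooden drip board with the flow cup standing on it straight out between the two side guides of the stand, until the scribed line across the board meets the outer edge of the deck and the flow cup stands over the catch cup on the bench. Keep the board flat on the deck all the way and do not touch the flow cup or disturb the cups, brush and other things around. Out there the board would tip over, so finish while still holding its tail: do not let go at the end.

Things in the scene. Friction and masses are not known exactly. Their poses are not given: they have to be found in the camera images.
- stand: low wooden stand fixed to the bench; flat plywood deck 150 mm wide (x), 340 mm long (y), 15 mm thick, its top 75 mm above the bench. Origin on the bench under the deck's centre, z up; +y is the outward direction. Behind it a blue carton hangs over the bench (world x beyond 0.56 m, y -0.08 to 0.16 m, from 0.275 m up): keep the wrist clear of it.
- guides (a point): centre between the two aluminium side guides, at deck height: (0, 145, 75) mm in the stand's frame. Guides 16 mm high, inner faces straight and 98 mm apart from y = 120 to 170 mm of the stand, flared to about 120 mm apart at their inner start, y = 98 mm. Open above: nothing holds the board down.
- lip (a point): middle of the deck's straight outer edge, on the deck's top: (0, 170, 75) mm in the stand's frame
- board: loose wooden drip board, 90 mm wide (x), 320 mm long (y), 14 mm thick, 0.2 kg; origin at the centre of its underside, z up, +y to the outer end. Starts flat on the deck behind the guides, up to 0.12 rad askew and 12 mm off centre, tail out over the stand's back edge. 20 mm drip hole at (0, 115) mm. Loaded, it tips over the lip when out at its line with the tail not held.
- line (a point): middle of the dark scribed line, 3 mm wide, that runs straight across the board and down its side edges, at (0, 10, 0) mm in the board's frame (at the underside's height): 150 mm from the outer end
- outer_end (a point): middle of the board's outer end edge, at its underside: (0, 160, 0) mm in the board's frame
- cleat (a point): centre of the wooden cleat fixed on top of the board near its tail, the grip: 30 mm wide (x), 80 mm long (y), 30 mm high; the point is (0, -100, 29) mm in the board's frame, 15 mm above the board's top; the cleat's top is 44 mm above the board's underside
- flow_cup: grey viscosity flow cup in its three-legged ring foot, 53 mm wide, 63 mm tall, 0.18 to 0.29 kg, standing loose on the board over the drip hole, with 1 to 2 cm of board to each side. Origin at the centre of its foot, z up.
- catch_cup: the larger see-through sample cup, 60 mm wide at the mouth, 55 mm tall, standing loose on the bench outward of the stand, about 105 mm out from the lip. Origin at the centre of its bottom, z up. The board passes 20 mm above it.
- small_cup: the smaller see-through sample cup (56 mm wide at the mouth, 51 mm tall), a bystander; origin at the centre of its underside
- strainer_cup: plastic mixing cup with a paper strainer in it (92 mm wide, 104 mm tall), a bystander; origin at the centre of its underside
- dropper: brown tint dropper bottle (37 mm wide, 117 mm tall), a bystander; origin at the centre of its underside
- brush: flat brush (46 x 208 x 14 mm) lying on the bench, a bystander; origin at the centre of its underside
- scraper: scraper with a dark handle (60 x 195 x 18 mm) lying on the bench, a bystander; origin at the centre of its underside
There are look-alikes about, which are no part of the job. Leave any purple look-alike of the catch_cup alone.

How it is judged:
By the outcome, as a careful person would: the job done as asked, in the order asked, and still so for the second after the job is handed in, while the arm keeps its last pose, push and grip.
It also fails if it takes over 48 s, if anything falls off the work surface, if the arm or the gripper's body presses on something with over 40 N, if the wrist force passes 120 N, or if a joint passes its speed limit or range.

## Working session

There is one attempt and no reset: what is moved stays moved. The work goes in short steps, each a Python script; the robot and the scene stay as the last script left them, time stands still between calls to the robot, and variables do not carry over. Pictures are saved under pics/ and viewed, and the job is handed in when it is done.

```bash
ls; mkdir -p pics
python3 - <<'E'
from rig import bot
import cv2
s=bot.read_state();print(s)
for n in("side","top","wrist"):
    c=bot.read_camera(n);cv2.imwrite(f"pics/a_{n}.png",c["image"])
    import numpy as np
    np.savez(f"a_{n}.npz",**c)
    print({k:v for k,v in c.items() if k not in("image","depth")})
E
```

```text
pics
{'clock': 0.0, 'joint_positions': array([-1.27663499e+00,  3.00495579e-01,  1.52161270e+00, -2.54293121e-05,
        1.32067452e+00, -6.66091409e-02]), 'qvel': array([ 0.00043464,  0.00058327,  0.00018232,  0.00056764,  0.00043787,
       -0.00111358]), 'effort': array([ 1.18494801e-03, -5.43496978e+01, -3.61788833e+01, -2.36976621e-05,
        3.98817763e-03, -2.14983743e-06]), 'ee_pos': array([ 194.07161376, -514.39034335,  249.69449114]), 'tool_rot': array([ 0.58184779, -0.58133776,  0.40251594, -0.40184632]), 'ft_force': array([-0.48184602, -0.47082042, -0.04049537]), 'moment': array([ 0.00186842, -0.01924848, -0.02922026]), 'grip_width': 84.95976268957196}
{'fovy': 44.61800248390422, 'cx': 311.2415651488303, 'cy': 202.75886715978135, 'eye': array([ 361.68064302, 1457.59968487, 1159.79033686]), 'attitude': array([ 0.02112856, -0.03994327,  0.91243656, -0.40671568])}
{'fovy': 49.53532904606979, 'cx': 321.15725583275025, 'cy': 198.65711162111793, 'eye': array([ 370.00403359,  236.3442598 , 1440.30996378]), 'attitude': array([ 0.02766406, -0.70621158,  0.70704657, -0.02418786])}
{'fovy': 65.70646984690485, 'cx': 321.6924953875018, 'cy': 203.38037702224992, 'mount': array([[ 9.99999709e-01,  7.62380543e-04, -3.48757329e-06,
        -1.84122942e-01],
       [ 2.52619856e-04, -3.27033506e-01,  9.45012710e-01,
        -1.23487806e+02],
       [ 7.19318750e-04, -9.45012436e-01, -3.27033603e-01,
         8.47570325e+01],
       [ 0.00000000e+00,  0.00000000e+00,  0.00000000e+00,
         1.00000000e+00]])}
```

View pics/a_top.png

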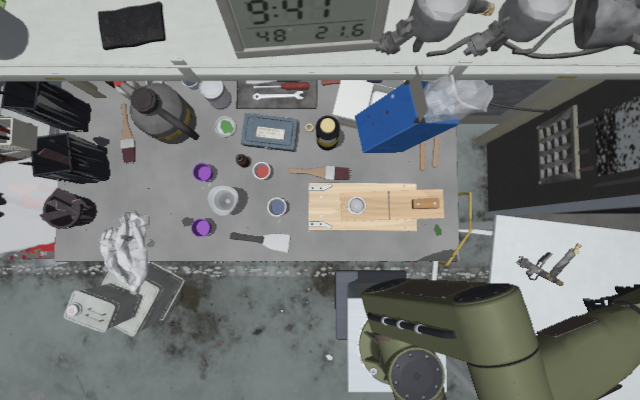

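View pics/a_side.png

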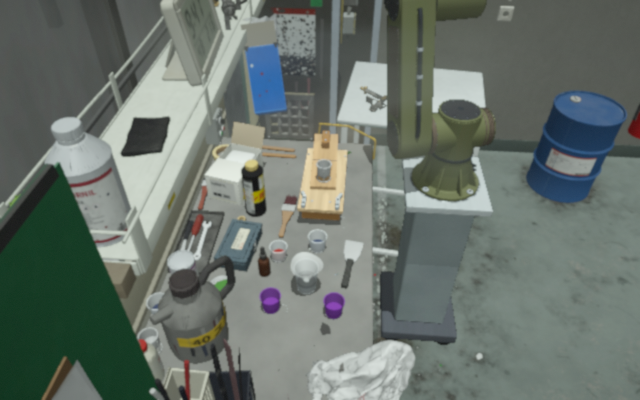

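View pics/a_wrist.png

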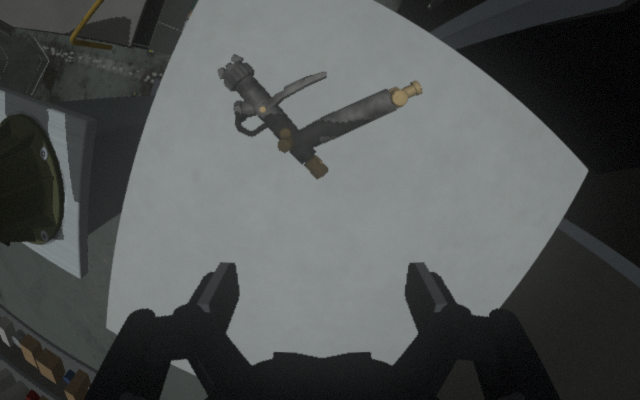

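The top view shows the stand at about (310-445, 183-232), with the flow cup at (357,205), the cleat at (426,204) and the catch cup at (277,207). I'll enlarge that area.

```bash
cat > h.py <<'E'
import numpy as np, cv2
from scipy.spatial.transform import Rotation as R
def rot(q): return R.from_quat([q[1],q[2],q[3],q[0]]).as_matrix()
def onplane(c,u,v,z):
    f=200/np.tan(np.radians(float(c["fovy"]))/2)
    d=rot(c["attitude"])@np.array([(u-c["cx"])/f,(v-c["cy"])/f,1]); e=c["eye"]
    return (e+d*(z-e[2])/d[2])
def wristplane(c,s,u,v,z):
    f=200/np.tan(np.radians(float(c["fovy"]))/2)
    dx,dy=u-c["cx"],v-c["cy"];r=np.hypot(dx,dy);t=r/f
    d=np.array([np.sin(t)*dx/r,np.sin(t)*dy/r,np.cos(t)])
    M=c["mount"];T=rot(s["tool_rot"])
    d=T@M[:3,:3]@d; e=T@M[:3,3]+s["ee_pos"]
    return e+d*(z-e[2])/d[2]
def proj_wrist(c,s,P):
    f=200/np.tan(np.radians(float(c["fovy"]))/2)
    M=c["mount"];T=rot(s["tool_rot"])
    p=M[:3,:3].T@(T.T@(np.asarray(P)-s["ee_pos"])-M[:3,3])
    t=np.arctan2(np.hypot(p[0],p[1]),p[2]);r=np.hypot(p[0],p[1])
    return c["cx"]+f*t*p[0]/r,c["cy"]+f*t*p[1]/r
E
python3 - <<'E'
import cv2,numpy as np
c=np.load("a_top.npz");im=c["image"]
cv2.imwrite("pics/a_top1.png",cv2.resize(im[165:250,260:450],None,fx=4.2,fy=4.2,interpolation=cv2.INTER_CUBIC))
from h import *
for n,(u,v,z) in dict(cleat=(426,204,119),cup=(357,205,152),catch=(277,207,55)).items(): print(n,onplane(c,u,v,z))
E
```

```text
cleat [450.32021681 -76.95748111 119.        ]
cup [445.60055299 135.9976026  152.        ]
catch [445.20960202 384.50700526  55.        ]
```

View pics/a_top1.png

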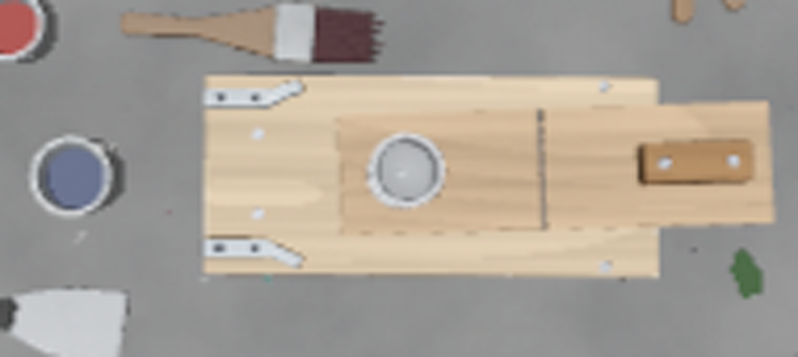

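Run:
```python
import cv2,numpy as np
from h import *
from rig import bot
c=np.load("a_top.npz")
def P(x,y,z): return onplane(c,(x+.5)/4.2-.5+260,(y+.5)/4.2-.5+165,z)
D=[P(*p,75) for p in [(204,77),(657,79),(657,276),(203,274)]]
B=[P(*p,89) for p in [(338,119),(768,101),(774,221),(342,233)]]
L=[P(541,111,89),P(545,228,89)]
for n,A in (("deck",D),("board",B),("line",L)):print(n,np.round(A,1).tolist(),np.round(np.mean(A,0),1))
print("cleat",[np.round(P(*p,119),1) for p in [(639,146),(751,141),(752,181),(640,184)]])
print("cup",P(406,170,152),"catch",P(73,176,55))
dy=D[0]+D[3]-D[1]-D[2];by=B[0]+B[3]-B[1]-B[2]
print("yaw deck/board",np.degrees(np.arctan2(-dy[0],dy[1])),np.degrees(np.arctan2(-by[0],by[1])))
print("tip",bot.tip_reach)
# ik options
for th in (0,np.pi):
    # tool y down, tool x = +-world x
    x=np.array([np.cos(th),np.sin(th),0]);y=np.array([0,0,-1.]);z=np.cross(x,y)
    q=R.from_matrix(np.c_[x,y,z]).as_quat()[[3,0,1,2]]
    for p in ([450,-77,112],[450,-77,300],[450,60,112]): print(th,z,q,bot.ik(p,q))
```

```text
deck [[520.3, 284.0, 75.0], [518.2, -57.2, 75.0], [370.3, -54.6, 75.0], [372.1, 284.6, 75.0]] [445.2 114.2  75. ]
board [[487.1, 183.7, 89.0], [500.1, -136.4, 89.0], [410.8, -138.9, 89.0], [402.3, 181.1, 89.0]] [450.1  22.3  89. ]
line [[492.9, 32.5, 89.0], [405.8, 30.6, 89.0]] [449.3  31.6  89. ]
cleat [array([464.5, -33.8, 119. ]), array([ 468. , -115.2,  119. ]), array([ 438.9, -115.3,  119. ]), array([436.9, -34.1, 119. ])]
cup [445.31944865 138.12419096 152.        ] catch [446.73622341 384.51688032  55.        ]
yaw deck/board -0.3261538862601344 1.9250876740263192
tip 19.0
0 [-0.  1.  0.] [-0.70710678  0.70710678  0.          0.        ] [-2.49724160e-01  2.71104811e-01  1.91618815e+00 -4.44089210e-16
  9.54299692e-01 -2.49724160e-01]
0 [-0.  1.  0.] [-0.70710678  0.70710678  0.          0.        ] [-2.49724160e-01  5.13192987e-02  1.69644463e+00 -4.44089210e-16
  1.39382872e+00 -2.49724160e-01]
0 [-0.  1.  0.] [-0.70710678  0.70710678  0.          0.        ] [ 5.18440743e-02  2.66027743e-01  1.92294000e+00 -4.44089210e-16
  9.52624911e-01  5.18440743e-02]
3.141592653589793 [-1.2246468e-16 -1.0000000e+00 -0.0000000e+00] [-4.32978028e-17  4.32978028e-17  7.07106781e-01 -7.07106781e-01] None
3.141592653589793 [-1.2246468e-16 -1.0000000e+00 -0.0000000e+00] [-4.32978028e-17  4.32978028e-17  7.07106781e-01 -7.07106781e-01] None
3.141592653589793 [-1.2246468e-16 -1.0000000e+00 -0.0000000e+00] [-4.32978028e-17  4.32978028e-17  7.07106781e-01 -7.07106781e-01] None
```

```bash
cat >> h.py <<'E'
def Q(yaw):
    x=np.array([np.cos(yaw),np.sin(yaw),0]);y=np.array([0,0,-1.]);z=np.cross(x,y)
    return R.from_matrix(np.c_[x,y,z]).as_quat()[[3,0,1,2]]
def snap(bot,name,tag):
    s=bot.read_state();c=bot.read_camera(name)
    np.savez(f"{tag}.npz",**c,ee_pos=s["ee_pos"],tool_rot=s["tool_rot"]);cv2.imwrite(f"pics/{tag}.png",c["image"])
    return s,c
E
python3 - <<'E'
from h import *
from rig import bot
bot.move_to([453,-80,230],Q(0.03))
bot.dwell(0.3)
s,c=snap(bot,"wrist","b_wrist");print(s["clock"],s["ee_pos"],s["joint_positions"],s["ft_force"])
E
```

```text
2.2833 [452.98918655 -80.3029746  229.99295846] [-2.55082705e-01  1.17746486e-01  1.79029757e+00 -1.81639923e-05
  1.23353570e+00 -2.84457784e-01] [-0.05000666  0.20510265  0.20530453]
```

View pics/b_wrist.png

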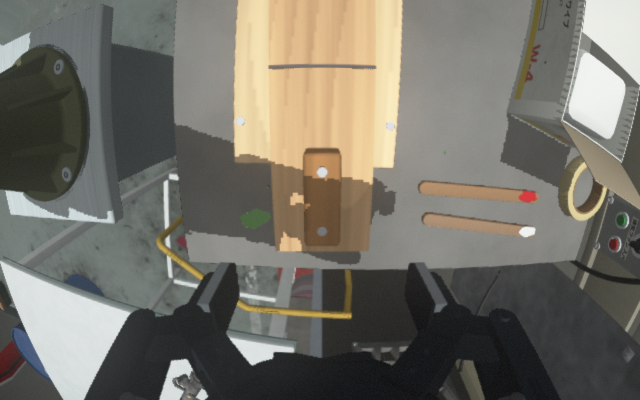

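Run:
```python
import cv2,numpy as np
c=np.load("b_wrist.npz");im=c["image"]
im=cv2.convertScaleAbs(im,alpha=1.3,beta=10)
cv2.imwrite("pics/b1.png",cv2.resize(im[130:260,225:405],None,fx=4.4,fy=4.4,interpolation=cv2.INTER_CUBIC))
cv2.imwrite("pics/b2.png",cv2.resize(im[0:130,225:405],None,fx=4.4,fy=4.4,interpolation=cv2.INTER_CUBIC))
```

```text
(no output)
```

View pics/b1.png

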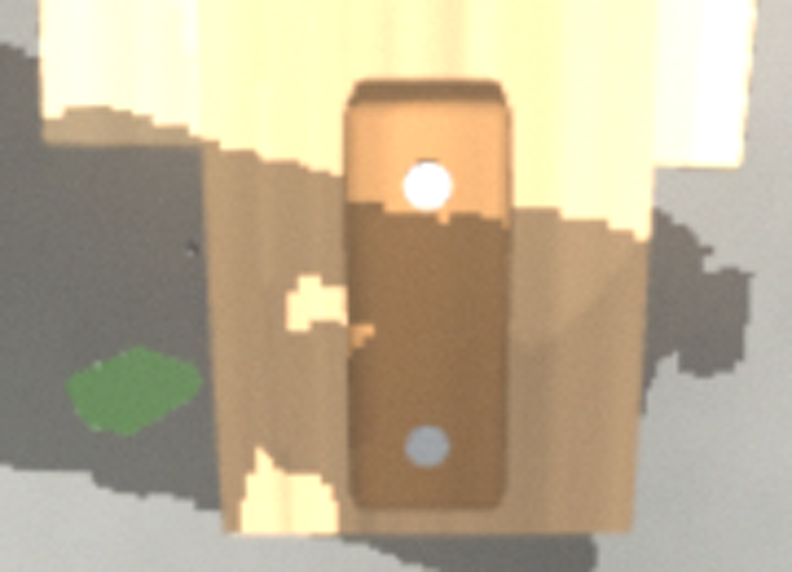

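View pics/b2.png

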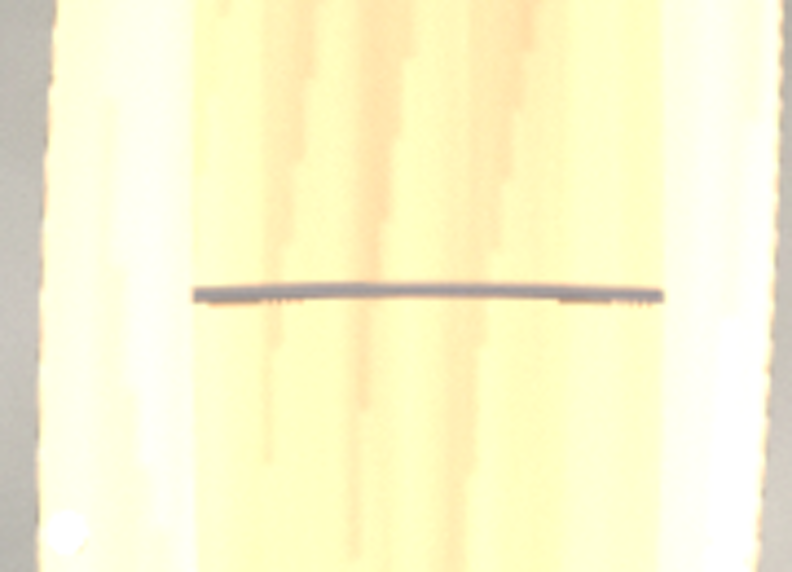

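Run:
```python
from h import *
c=np.load("b_wrist.npz")
def P(x,y,z,r0): return wristplane(c,c,(x+.5)/4.4-.5+225,(y+.5)/4.4-.5+r0,z)
def yaw(a,b): d=a-b; return np.degrees(np.arctan2(-d[0],d[1]))
L=[P(193,295,89,0),P(663,295,89,0)];T=[P(226,533,89,130),P(632,531,89,130)]
C=[P(346,103,119,130),P(509,103,119,130),P(505,508,119,130),P(350,508,119,130)];S=[P(428,186,119,130),P(428,446,119,130)]
D=[P(42,145,75,130),P(742,166,75,130),P(52,60,75,0),P(780,60,75,0)]
for n,A in dict(L=L,T=T,C=C,S=S,D=D).items(): print(n,np.round(A,1)[:,:2].tolist(),np.round(np.mean(A,0),1))
print("yaw board",yaw(np.mean(L,0),np.mean(T,0)),"left",yaw(L[0],T[0]),"right",yaw(L[1],T[1]),"screw",yaw(*S),"deck",yaw(D[2],D[0]),yaw(D[3],D[1]))
```

```text
L [[405.2, 33.0], [494.8, 35.7]] [450.   34.3  89. ]
T [[410.7, -136.9], [500.0, -133.7]] [ 455.4 -135.3   89. ]
C [[437.9, -36.3], [466.2, -35.5], [469.3, -113.5], [439.5, -114.5]] [453.2 -75.  119. ]
S [[452.6, -50.8], [454.1, -100.9]] [453.4 -75.8 119. ]
D [[370.2, -53.8], [519.4, -54.2], [371.4, 86.9], [520.2, 90.8]] [445.3  17.4  75. ]
yaw board 1.8033633790929284 left 1.8426685207769573 right 1.763939863539079 screw 1.7362712933892936 deck -0.4872799252981249 -0.29935949089927
```

Run:
```python
from h import *
from rig import bot
q=Q(0.031)
bot.move_to([453.3,-75.5,165],q)
r=bot.servo_line([453.3,-75.5,112],speed=60,until_force=8);print(r)
bot.move_gripper(42,grip_force=40)
s,c=snap(bot,"wrist","c0");print(s["ee_pos"],s["ft_force"],s["grip_width"])
bot.move_gripper(20,grip_force=40)
bot.dwell(.2)
s,c=snap(bot,"wrist","c1");print(s["clock"],s["ee_pos"],s["ft_force"],s["moment"],s["grip_width"])
```

```text
False
[453.29859008 -75.49000232 112.03463916] [-0.44213469 -0.64997002  0.24872866] 42.13939262444994
4.7333 [453.38984289 -75.53206828 112.12722871] [ 0.65937315 -0.94924142  2.94789059] [-0.05254352  0.05387345 -0.00952185] 29.223287287886453
```

View pics/c1.png

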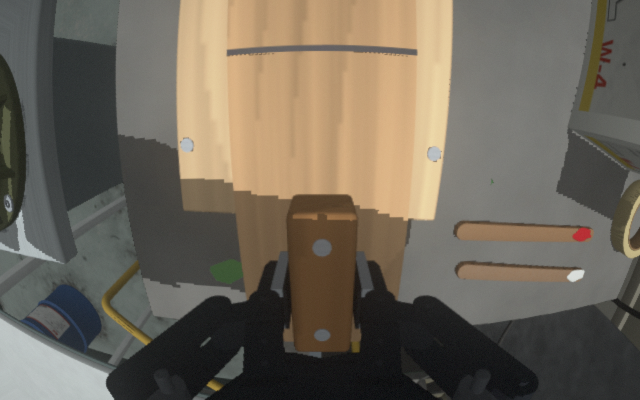

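The jaws hold the cleat (width 29.2 mm) and are centred on it. The scribed line is visible at row 50. Next I straighten the board and start the slide.

Run:
```python
from h import *
from rig import bot
bot.servo_line([444.9,-45,112],Q(-0.005),speed=40)
s,c=snap(bot,"wrist","d1");print(s["clock"],s["ee_pos"],s["ft_force"],s["moment"],s["grip_width"])
s,c=snap(bot,"top","d1t")
cv2.imwrite("pics/d1t1.png",cv2.resize(c["image"][165:250,260:450],None,fx=4.2,fy=4.2,interpolation=cv2.INTER_CUBIC))
s,c=snap(bot,"side","d1s")
cv2.imwrite("pics/d1s1.png",cv2.resize(c["image"][120:260,240:400],None,fx=4.2,fy=4.2,interpolation=cv2.INTER_CUBIC))
```

```text
5.725 [444.93293285 -44.76215121 112.12772595] [-0.57029643  0.03478702  6.62459248] [-0.13115465  0.04240393 -0.0847078 ] 29.15952658333393
```

View pics/d1t1.png

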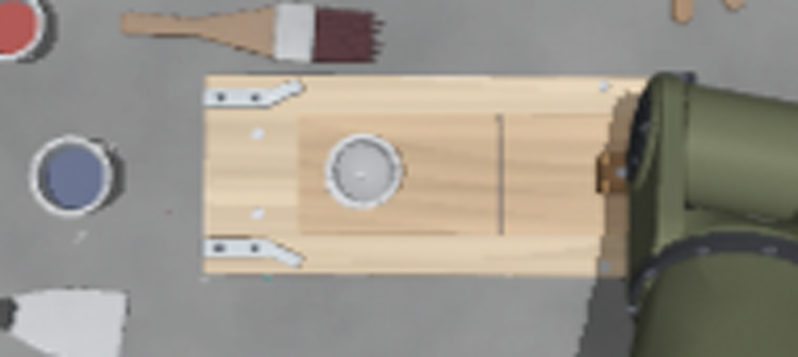

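View pics/d1.png

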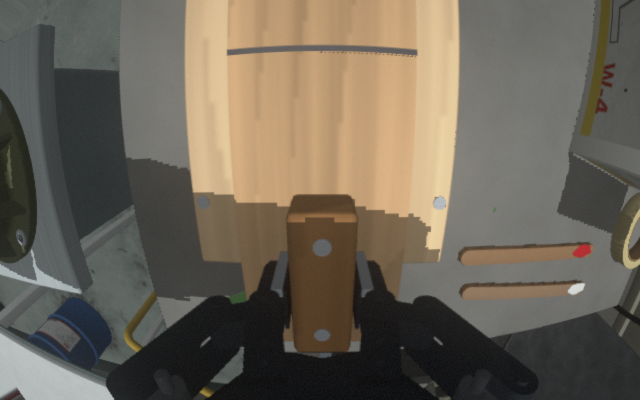

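View pics/d1s1.png

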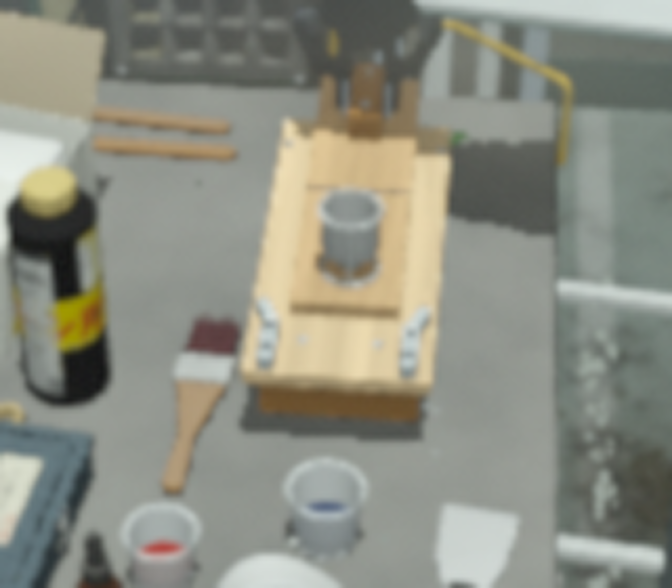

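Run:
```python
from h import *
for t in("d1t","a_top"):
    c=np.load(t+".npz")
    cv2.imwrite(f"pics/{t}2.png",cv2.resize(c["image"][178:236,303:363],None,fx=10,fy=10,interpolation=cv2.INTER_NEAREST))
```

```text
(no output)
```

View pics/d1t2.png

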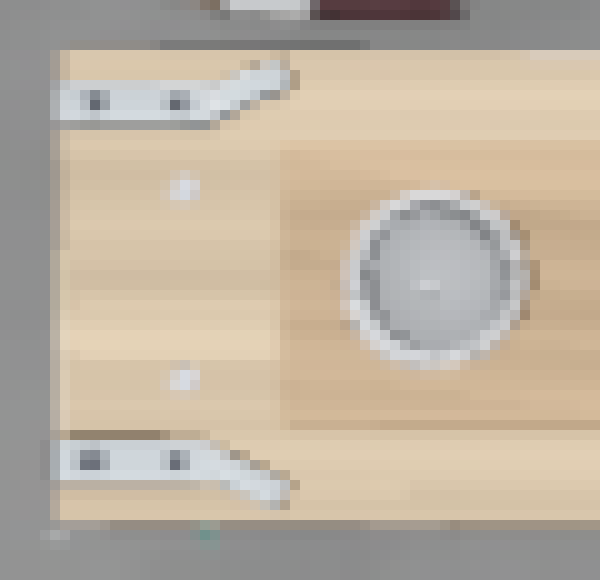

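Run:
```python
from h import *
c=np.load("d1t.npz")
def P(x,y,z): return np.round(onplane(c,x/10-.5+303,y/10-.5+178,z)[:2],1)
print("guide hi",P(150,122,91),P(150,129,75),"lo",P(150,438,91))
print("deck",P(60,50,75),P(60,520,75),P(55,285,75),P(60,285,75))
print("board",P(280,140,89),P(280,421,89),P(400,140,89),P(400,421,89),P(280,430,75))
print("cup",P(435,280,152),"line",onplane(c,(500.5)/4.2-.5+260,175.5/4.2-.5+165,89))
```

```text
guide hi [497.2 254.3] [496.5 254.6] lo [398.6 254.4]
deck [521.7 283. ] [373.2 282.9] [447.2 284.5] [447.2 283. ]
board [491.7 213.7] [403.9 213.9] [491.7 176.1] [403.8 176.5] [401.4 213.7]
cup [444.2 168.7] line [445.19259303  63.5525601   89.        ]
```

Board and guides are both centred at about x = 447.8 in the top view, and the yaw matches the deck. I slide it through the guides slowly and watch the forces.

Run:
```python
from h import *
from rig import bot
q=Q(-0.005)
for y in (5,60,110,160):
    x=444.8+0.0047*(y+54)
    r=bot.servo_line([x,y,112],q,speed=50,until_force=12)
    s=bot.read_state();print(r,s["clock"],s["ee_pos"].round(2),s["ft_force"].round(2),s["moment"].round(2))
    if r: break
    if y==5:
        s,c=snap(bot,"top","e1t")
s,c=snap(bot,"wrist","e2")
s,c=snap(bot,"top","e2t")
cv2.imwrite("pics/e2t1.png",cv2.resize(c["image"][165:250,240:430],None,fx=4.2,fy=4.2,interpolation=cv2.INTER_CUBIC))
s,c=snap(bot,"side","e2s")
cv2.imwrite("pics/e2s1.png",cv2.resize(c["image"][120:260,240:400],None,fx=4.2,fy=4.2,interpolation=cv2.INTER_CUBIC))
```

```text
False 7.025 [445.18   5.09 112.14] [-0.23 -2.19  6.88] [-0.35 -0.05  0.01]
False 8.325 [445.4   60.01 112.15] [ 0.24 -2.16  6.79] [-0.47 -0.04  0.03]
False 9.475 [445.61 110.02 112.14] [-0.45 -3.5   6.45] [-0.4  -0.11  0.01]
False 10.625 [445.82 159.98 112.14] [-0.35 -3.14  7.99] [-0.55 -0.06  0.02]
```

View pics/e2t1.png

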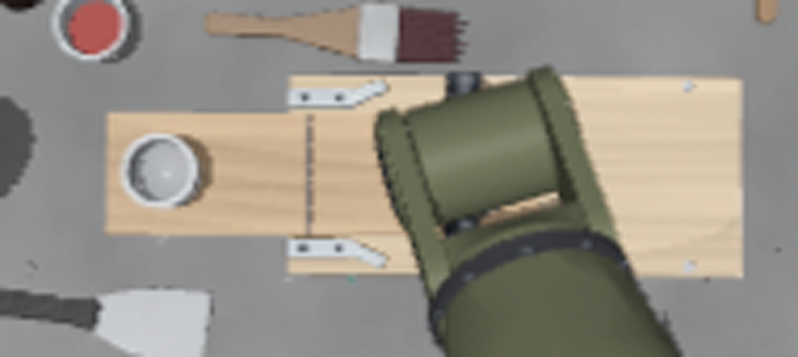

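View pics/e2.png

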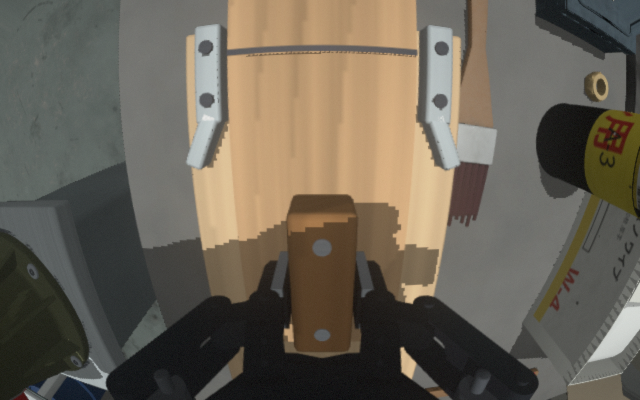

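View pics/e2s1.png

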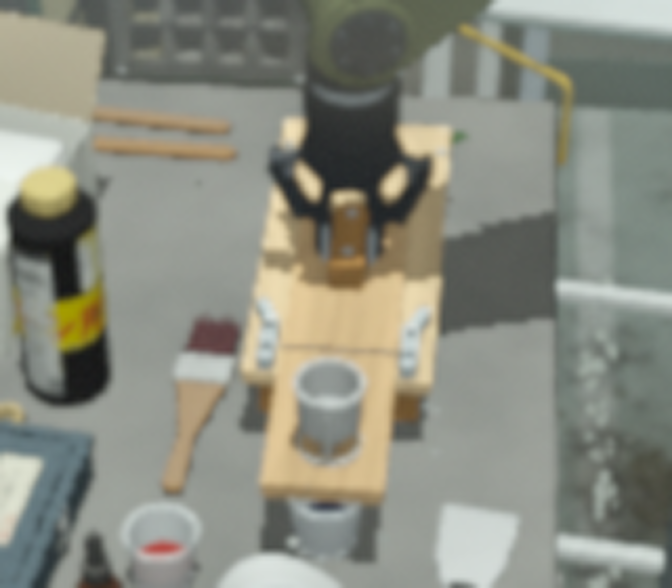

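The board is centred in the guides and lying flat, and the cup still stands in place. I measure the gap left between the line and the lip.

Run:
```python
from h import *
c=np.load("e2.npz")
cv2.imwrite("pics/e2z.png",cv2.resize(c["image"][10:80,175:265],None,fx=8,fy=8,interpolation=cv2.INTER_NEAREST))
cv2.imwrite("pics/e2y.png",cv2.resize(c["image"][10:80,385:475],None,fx=8,fy=8,interpolation=cv2.INTER_NEAREST))
c=np.load("e2t.npz")
cv2.imwrite("pics/e2tz.png",cv2.resize(c["image"][178:236,295:355],None,fx=10,fy=10,interpolation=cv2.INTER_NEAREST))
```

```text
(no output)
```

View pics/e2z.png

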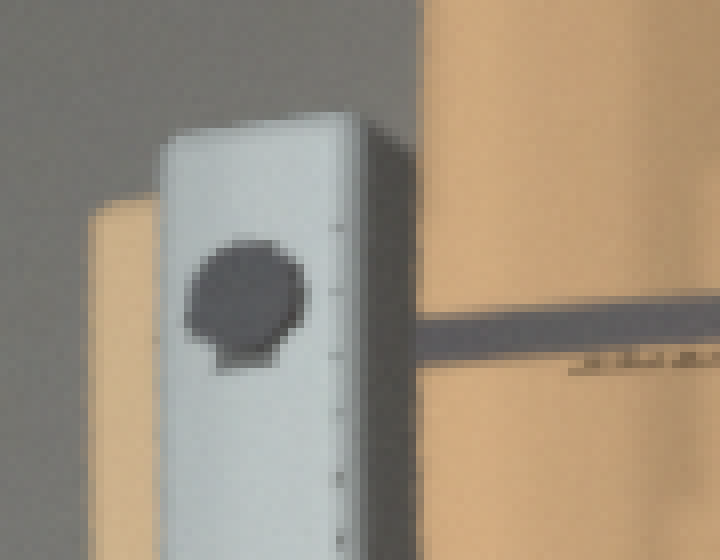

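View pics/e2y.png

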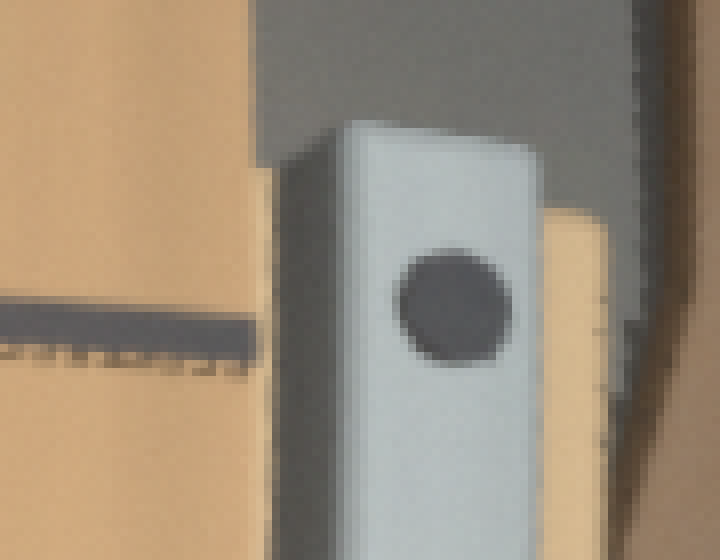

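View pics/e2tz.png

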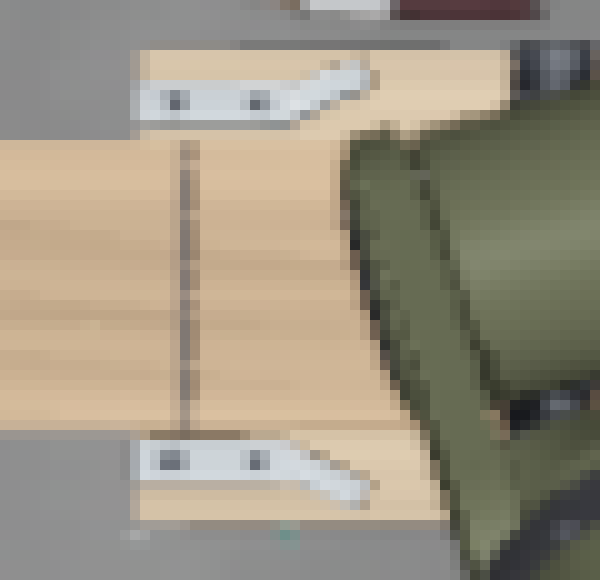

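Run:
```python
from h import *
c=np.load("e2.npz")
def P(x,y,z,c0): return wristplane(c,c,x/8-.5+c0,y/8-.5+10,z).round(1)
print("line",P(418,341,89,175),P(254,342,89,385))
print("deck",P(95,207,75,175),P(135,202,75,175),P(262,168,75,385),P(560,210,75,385),P(600,213,75,385))
print("guide end z91",P(165,138,91,175),P(350,115,91,175),P(350,122,91,385),P(540,148,91,385))
c=np.load("e2t.npz")
def P(x,y,z): return np.round(onplane(c,x/10-.5+295,y/10-.5+178,z)[:2],1)
print("top line",P(187,160,89),P(187,400,89),"deck",P(139,60,75),P(139,500,75),"guide",P(132,100,91),P(132,460,91))
```

```text
line [401.6 270.1  89. ] [491.5 269.6  89. ]
deck [373.9 285.   75. ] [376.9 284.9  75. ] [496.5 284.2  75. ] [517.9 283.9  75. ] [521.  284.2  75. ]
guide end z91 [385.8 284.8  91. ] [397.9 284.5  91. ] [497.1 283.8  91. ] [509.6 283.9  91. ]
top line [485.5 267.8] [410.5 267.8] deck [518.5 283.4] [379.5 283.2] guide [504.2 285. ] [391.8 284.8]
```

Run:
```python
from h import *
from rig import bot
bot.servo_line([445.88,174.8,112],Q(-0.005),speed=25)
bot.dwell(0.3)
s,c=snap(bot,"wrist","f2");print(s["clock"],s["ee_pos"].round(2),s["ft_force"].round(2),s["grip_width"])
cv2.imwrite("pics/f2y.png",np.hstack([cv2.resize(c["image"][10:80,175:225+45],None,fx=8,fy=8,interpolation=cv2.INTER_NEAREST)[:, :],])) 
cv2.imwrite("pics/f2x.png",cv2.resize(c["image"][10:80,385:475],None,fx=8,fy=8,interpolation=cv2.INTER_NEAREST))
s,c=snap(bot,"top","f2t")
cv2.imwrite("pics/f2tz.png",cv2.resize(c["image"][178:236,245:345],None,fx=8,fy=8,interpolation=cv2.INTER_NEAREST))
s,c=snap(bot,"side","f2s")
cv2.imwrite("pics/f2s1.png",cv2.resize(c["image"][150:270,260:380],None,fx=5,fy=5,interpolation=cv2.INTER_CUBIC))
```

```text
11.8167 [445.87 174.7  112.14] [-0.13 -4.15  7.24] 29.0161956736487
```

View pics/f2y.png

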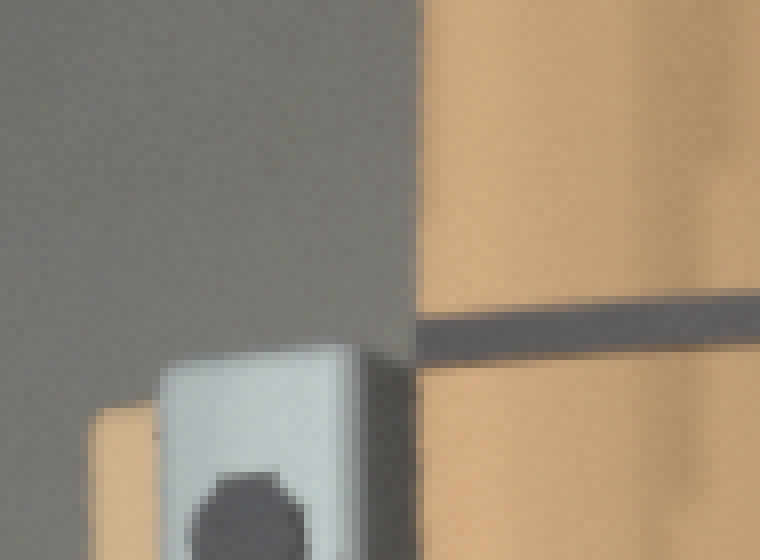

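View pics/f2x.png

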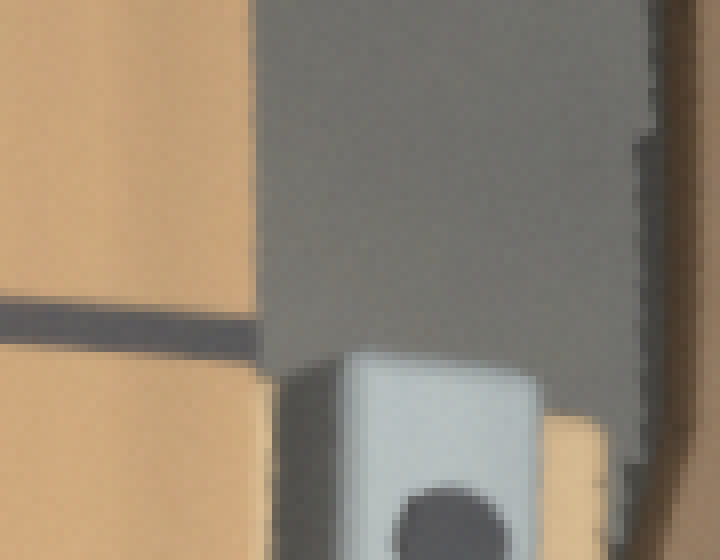

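View pics/f2tz.png

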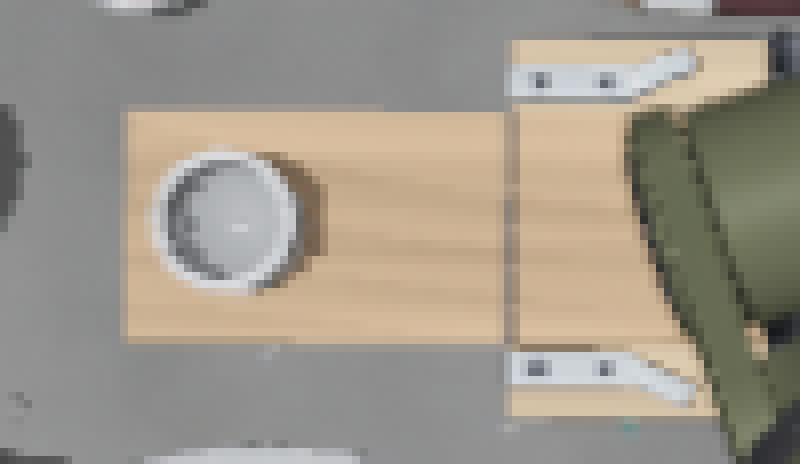

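View pics/f2s1.png

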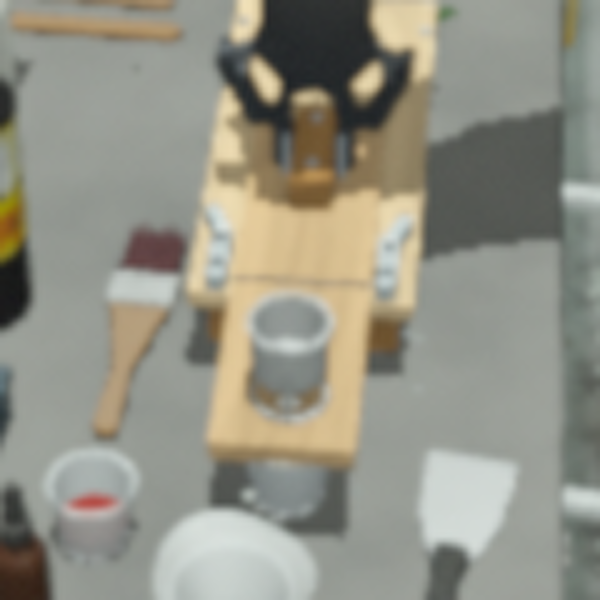

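Run:
```python
from h import *
c=np.load("f2.npz")
def P(x,y,z,c0): return wristplane(c,c,x/8-.5+c0,y/8-.5+10,z).round(1)
print("line",P(418,343,89,175),P(256,342,89,385))
print("deck",P(95,412,75,175),P(135,406,75,175),P(265,376,75,385),P(560,416,75,385),P(600,422,75,385))
print("guide end z91",P(165,366,91,175),P(350,346,91,175),P(350,353,91,385),P(540,375,91,385))
c=np.load("f2t.npz")
def P(x,y,z): return np.round(onplane(c,x/8-.5+245,y/8-.5+178,z)[:2],1)
print("top line",P(513,225,89),"deck",P(511,55,75),P(509,405,75),"guide",P(510,80,91),P(510,365,91),"cup",P(226,221,152),"end",P(125,225,89))
```

```text
line [401.6 284.7  89. ] [491.7 284.3  89. ]
deck [374.  285.1  75. ] [377.  285.1  75. ] [496.6 284.5  75. ] [517.9 284.   75. ] [520.9 283.9  75. ]
guide end z91 [386.  284.8  91. ] [398.  284.6  91. ] [497.  283.9  91. ] [509.4 283.9  91. ]
top line [447.5 282.1] deck [515.7 283.4] [377.5 284.1] guide [504.2 283.3] [392.9 283.1] cup [445.6 386.8] end [447.7 433.6]
```

Run:
```python
from rig import bot
s=bot.read_state();print(s["clock"],s["ee_pos"],s["ft_force"],s["grip_width"])
print(bot.finish_job())
```

```text
11.9667 [445.87013926 174.69551152 112.1364435 ] [ 0.35903151 -4.02655363  7.32576273] 29.09138045493128
the job is handed in; nothing more can be done
None
```

The board is out with its scribed line at the deck's outer edge, and I handed the job in at about 12 s with the arm still gripping the cleat.

I gripped the cleat, turned the board about 2° to line it up with the deck and slid it slowly out between the guides, about 250 mm in all.

**Last checks:**
- **Line at the lip:** the wrist camera puts the line at y = 284.5 mm and the lip at about 284.5 mm. The coarser top view disagrees slightly: it reads the line 1–2 mm short directly, but about level when taken from the board's outer end. That is within the calibration error, so I left it.
- **Flow cup:** it is still standing, at y ≈ 387 mm over the catch cup. I measured the catch cup at y ≈ 384.5 mm in the first top picture, and x agrees to within about 1 mm.
- **Board:** it looks flat and centred in the guides in all views. The grip pressed the tail down with about 7 N and the side force was near zero.
- **Surroundings:** the brush, scraper and other cups in the last pictures look undisturbed. I judged this by eye and did not measure each one again.

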